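# Refit the gas hob after cleaning

## Robot

A 6-joint arm with a two-finger parallel gripper is mounted at the origin on the work surface. World frame = base frame: x ahead of the robot, y to its left, z up, the work surface at z = 0. Lengths are in m, angles in rad, forces in N, time in s.
With the tool pointing down it reaches from about 0.35 to 0.925 m from the base axis. Payload 6.4 kg.
Tool frame: the origin (TCP) lies at the very end of the fingers, on their centre line; the grasp point (between the pads) lies 19 mm behind it; y points along the fingers, x is the direction in which the jaws open and shut, and the axes are right-handed (so a half turn about y gives the same grasp; the last joint's range is limited). The gripper opens to 94 mm and grips with 3 to 60 N. Pads are 16 mm wide; open, the fingers measure 119 mm over their backs; the gripper's body (75 mm by 177 mm) begins 78 mm behind the grasp point.
Start: joints at [-1.361, 0.245, 1.558, -0, 1.339, -0.174], TCP at [0.243, -0.603, 0.177] pointing down, gripper open.
Joint ranges: [-3.13, 3.13], [-1.02, 2.26], [0.13, 2.54], [-0.95, 4.09], [0.21, 2.88], [-2.74, 2.74]. Speed limits (rad/s): [2.57, 2.57, 3.14, 3.14, 3.14, 3.14].

## Interface

Orientations are given as a unit quaternion [x, y, z, w].
In Python, from cell import manip gives the robot as it stands. The module is installed in compiled form; this text tells all that it offers.
- The arm moves only by the tool drive_tool, never from a script. Its argument "targets" is a list of rows, each a list of 7 numbers: the shift along the tool's x, y, z in m, then the turn, a rotation vector about the tool's x, y, z in degrees, then the opening, from -1 (shut) to 1 (fully open). A call has 1 to 12 rows; each row is the pose to reach, as a shift and turn from the pose measured when the call began, along the tool's axes at that moment; what a row does not reach only later rows make up. A row lasts 1/10 s, in which the tool goes at most 50 mm and 8.59 degrees, less where a joint would pass 70% of its speed; a pose out of reach is approached as far as the arm can. A call with a gripper value outside its range is refused whole. The fingers move at their own pace and stop on an object; the grip force is fixed at half the most. Time passes only in rows, so rows that repeat a pose let the fingers close. It gives the time, the measured TCP pose, the force and the opening at its end, in the units of the state.
- manip.read_state(): the state, without advancing time (a new reading comes with each control period).
- manip.camera(name): name is "scene" or "top"; returns a dict with "frame" (384x512x3 uint8, red, green, blue), "depth" (384x512 float32, m along the optical axis (not along the pixel's ray), 0 where there is no reading), "intrinsics" (3x3 intrinsics, pixels), "T" (4x4, takes a point from camera to world coordinates). Camera axes: x right, y up, looking along -z (the intrinsics and any distortion apply to the point x, -y, -z); pixel columns grow to the right and rows downward; lengths in m; the calibration is good to about 2 mm. A picture is of the moment at which its call begins.
- manip.close_job(): hands the job in, once; it reports no verdict.
Trained networks look in a picture, given as the dict that the camera call returned (one of the last four; its "shot" number tells which), for a name from the list of things; names that differ only in an ending like _2 or _b are one class to them, and where a whole thing is asked for, a point or a joint stands for the part that bears it (a point fixed in the world has none). Each returns a list of dicts, best first, with "p" (0 to 1); they miss things now and then, are a little off and sometimes report something else, mostly with a low value. They report only what shows in the picture. A call takes as long as a camera call.
- manip.search_frame(label, picture): "xyz" ([x, y, z] in m, in the coordinates of the camera as it stood for that picture, good to about 4 mm: the middle of the surface that is visible of it).
- manip.outline_of(label, picture): "mask" (384x512 bool, what is visible of it).
The state is a dict: "t": time; "joint_positions": joint angles; "qd": joint speeds; "joint_efforts": joint torques, N m; "eef_pos": TCP position; "tool_rot": TCP orientation; "ft_force": force on the tool from outside, world axes, zero at the start; "wrist_torque": the same for the moment, N m; "gripper_width": opening from 0.0 (shut) to 1.0 (fully open).
Only numpy, scipy, OpenCV 4.12 (cv2) and the standard library are available. Lean on these libraries where they do the work, as an engineer would, in place of code of your own. Each camera call takes 0.05 s, during which the arm holds its last target. There are 200 camera calls.

## Task

Put the freshly cleaned hob back together: set each of the three black burner caps from the drying mat fully seated on the burner head of its own size, and when all three caps are on, stand the small pan support on its legs centred over the smallest burner. Leave the red jar lid and the salt shaker where they are.

Things in the scene. Friction and masses are not known exactly. Their poses are not given: they have to be found in the camera images.
- cap_small: Smallest burner cap, loose: round matt-black disc, 44 mm diameter, 14 mm thick, lying right way up on the striped drying mat (surface 4 mm above the counter). Hollow underside: recess 32 mm across, 6 mm deep, in a 6 mm wide rim. Origin: centre of the rim's underside; z up. Grip it across its diameter.
- cap_medium: Medium burner cap, loose: round matt-black disc, 56 mm diameter, 14 mm thick, lying right way up on the striped drying mat (surface 4 mm above the counter). Hollow underside: recess 44 mm across, 6 mm deep, in a 6 mm wide rim. Origin: centre of the rim's underside; z up. Grip it across its diameter.
- cap_large: Large burner cap, loose: round matt-black disc, 68 mm diameter, 14 mm thick, lying right way up on the striped drying mat (surface 4 mm above the counter). Hollow underside: recess 56 mm across, 6 mm deep, in a 6 mm wide rim. Origin: centre of the rim's underside; z up. Grip it across its diameter.
- pan_support: Small dark iron pan support, loose, 104 x 104 x 52 mm, on the mat on four legs. From above an H: spine bar along x (8 mm wide, 42 to 52 mm above the feet), cross bars along y at x = -44 and 44 mm, legs at their ends. Grip the spine's middle from above, fingers closing along y. Origin: centre, at feet level. Any yaw serves. A seated cap's top (32 mm above the plate) lies 10 mm below the bars.
- burner_small: Smallest burner head, fixed on the hob plate: dark foot ring 56 mm across, 6 high; aluminium crown 42 mm across, flat top 18 mm above the plate, where the cap's rim rests (cap origin 18 mm above this one); 5 mm high brass stub tapering 20 to 12 mm fits loosely in the cap's recess. Origin: centre of its underside, on the plate's top (8 mm above the counter); z up.
- burner_medium: Medium burner head, fixed on the hob plate: dark foot ring 68 mm across, 6 high; aluminium crown 54 mm across, flat top 18 mm above the plate, where the cap's rim rests (cap origin 18 mm above this one); 5 mm high brass stub tapering 32 to 24 mm fits loosely in the cap's recess. Origin: centre of its underside, on the plate's top (8 mm above the counter); z up.
- burner_large: Large burner head, fixed on the hob plate: dark foot ring 80 mm across, 6 high; aluminium crown 66 mm across, flat top 18 mm above the plate, where the cap's rim rests (cap origin 18 mm above this one); 5 mm high brass stub tapering 44 to 36 mm fits loosely in the cap's recess. Origin: centre of its underside, on the plate's top (8 mm above the counter). Three 30 mm high knobs on the hob.
- jar_lid: Bystander: red metal jar lid, loose, a disc 60 mm in diameter and 12 mm high lying on the drying mat among the parts; not part of the hob. Origin: centre of its underside.
- salt_shaker: Bystander: white ceramic salt shaker with a steel top, loose, 40 mm in diameter and 63 mm high, standing on the drying mat among the parts. Origin: centre of its underside.

How it is judged:
On the way, in this order (a step that is already met when the one before it is completed fails the run):
1. all three caps are seated on the burner heads of their own size, before the pan support stands over the smallest burner (horizontal distance between cap_small and burner_small below 0.008 m and z of cap_small in the frame of burner_small between 0.014 and 0.0215 m and angle between each of cap_small, cap_medium, cap_large's own z axis and vertical below 0.08 rad and horizontal distance between cap_medium and burner_medium below 0.008 m and z of cap_medium in the frame of burner_medium between 0.014 and 0.0215 m and horizontal distance between cap_large and burner_large below 0.008 m and z of cap_large in the frame of burner_large between 0.014 and 0.0215 m), for 0.2 s.
2. the pan support stands over the smallest burner, with all caps still seated (all of step 1 and horizontal distance between pan_support and burner_small below 0.012 m and z of pan_support in the frame of burner_small between -0.004 and 0.004 m and angle between pan_support's own z axis and vertical below 0.08 rad), for 0.2 s.
At the end, for the whole second after the job is handed in: Each cap is seated on its own burner head (centre within 8 mm, height within 4 mm, tilt under 0.08 rad); the pan support's feet stand on the hob plate (within 4 mm, tilt under 0.08 rad), its centre within 12 mm of the smallest burner's; all released and at rest (all of step 2 and linear speed of each of cap_small, cap_medium, cap_large, pan_support below 0.01 m/s); the robot touches nothing.
It fails at once if the jar lid is shifted by more than 20 mm (distance of jar_lid from where it was at the start of the episode above 0.02 m).
It fails at once if the salt shaker is shifted by more than 20 mm or tipped over (distance of salt_shaker from where it was at the start of the episode above 0.02 m or angle between salt_shaker's own z axis and vertical above 0.5 rad).
It also fails if it takes over 125 s, if anything falls off the work surface, if the arm or the gripper's body presses on something with over 40 N, if the wrist force passes 120 N, or if a joint passes its speed limit or range.

## Working session

There is one attempt and no reset: what is moved stays moved. The work goes in short steps, Python scripts to look and compute and a tool call to move; the robot and the scene stay as the last step left them, time stands still between calls to the robot, and variables do not carry over. Pictures are saved under pics/ and viewed, about 12 in all and at most 16, crops included, and the job is handed in when it is done.

Besides the shell and the picture viewer there is one more tool, called after ">>>" by a JSON object that holds its "name" and its "arguments", one argument or row to a line. drive_tool: Moves the arm, as the interface text tells. Its arguments: {"type":"object","properties":{"targets":{"type":"array"}},"required":["targets"]}

```bash
mkdir -p pics; cat > h.py <<'E'
import numpy as np, cv2
from cell import manip
NAMES=["cap_small","cap_medium","cap_large","pan_support","burner_small","burner_medium","burner_large","jar_lid","salt_shaker"]
def cloud(p):
    K=p["intrinsics"];d=p["depth"];v,u=np.mgrid[:384,:512]
    x=(u-K[0,2])/K[0,0]*d;y=(v-K[1,2])/K[1,1]*d
    P=np.stack([x,-y,-d],-1)
    return P@p["T"][:3,:3].T+p["T"][:3,3]
def w(p,x): return p["T"][:3,:3]@np.array(x)+p["T"][:3,3]
E
python3 - <<'E'
from h import *
for n in ["top","scene"]:
    p=manip.camera(n); cv2.imwrite(f"pics/{n}0.png",p["frame"][:,:,::-1])
    W=cloud(p); print(n,p["T"][:3,3].round(3),p["intrinsics"][0,0])
    for l in NAMES:
        for r in manip.search_frame(l,p)[:3]: print(" ",l,round(r["p"],2),w(p,r["xyz"]).round(3))
        for r in manip.outline_of(l,p)[:2]:
            m=r["mask"]; q=W[m&(p["depth"]>0)]; v,u=np.nonzero(m)
            if len(q): print("    mask",round(r["p"],2),m.sum(),(int(u.mean()),int(v.mean())),"med",np.median(q,0).round(3),"mid",((np.percentile(q,1,0)+np.percentile(q,99,0))/2).round(3),np.ptp(q,0).round(3))
print({k:np.round(v,3) for k,v in manip.read_state().items()})
E
```

```text
top [3.510e-01 1.000e-03 1.124e+00] 454.8265691586509
  cap_small 0.63 [0.624 0.107 0.019]
  cap_small 0.22 [0.493 0.089 0.054]
    mask 0.8 241 (207, 147) med [0.624 0.108 0.018] mid [0.625 0.109 0.015] [0.047 0.04  0.021]
  cap_medium 0.87 [0.471 0.208 0.018]
  cap_medium 0.68 [ 0.623 -0.23   0.021]
    mask 0.73 446 (164, 208) med [0.471 0.209 0.018] mid [0.473 0.21  0.013] [0.057 0.056 0.025]
    mask 0.55 559 (159, 147) med [0.624 0.228 0.018] mid [0.624 0.228 0.016] [0.065 0.062 0.022]
  pan_support 0.86 [0.494 0.093 0.052]
    mask 0.97 464 (211, 199) med [0.497 0.091 0.056] mid [0.487 0.09  0.032] [0.107 0.107 0.061]
    mask 0.26 372 (342, 147) med [ 0.623 -0.229  0.024] mid [ 0.626 -0.231  0.022] [0.052 0.056 0.027]
  burner_small 0.95 [ 0.622 -0.232  0.023]
    mask 0.79 375 (343, 147) med [ 0.623 -0.23   0.024] mid [ 0.625 -0.232  0.021] [0.055 0.057 0.027]
  burner_medium 0.17 [0.621 0.229 0.019]
    mask 0.92 583 (306, 205) med [ 0.479 -0.134  0.025] mid [ 0.481 -0.136  0.022] [0.065 0.065 0.028]
  burner_large 0.72 [ 0.47  -0.311  0.021]
    mask 0.86 826 (378, 208) me
[... 1718 characters left out ...]
ed [0.608 0.351 0.016] mid [0.605 0.35  0.013] [0.062 0.063 0.02 ]
  salt_shaker 0.54 [0.476 0.328 0.039]
    mask 0.74 298 (365, 228) med [0.475 0.331 0.04 ] mid [0.468 0.329 0.036] [0.033 0.037 0.066]
{'t': np.float64(1.9), 'joint_positions': array([-1.361,  0.245,  1.558, -0.   ,  1.339, -0.174]), 'qd': array([-0.   , -0.   , -0.001, -0.001, -0.   ,  0.   ]), 'joint_efforts': array([ 2.0000e-03, -4.1582e+01, -3.1487e+01,  6.9000e-02,  2.9000e-02,
       -0.0000e+00]), 'eef_pos': array([ 0.243, -0.603,  0.177]), 'tool_rot': array([-0.586,  0.395, -0.395,  0.586]), 'ft_force': array([ 1.114,  0.05 , -0.173]), 'wrist_torque': array([ 0.043,  0.032, -0.015]), 'gripper_width': np.float64(1.0)}
```

```bash
python3 - <<'E'
from h import *
from scipy.spatial.transform import Rotation as R
im=cv2.imread("pics/top0.png")[100:270,80:420]; cv2.imwrite("pics/top0c.png",cv2.resize(im,None,fx=2.3,fy=2.3,interpolation=2))
print(R.from_quat(manip.read_state()["tool_rot"]).as_matrix().round(3))
# precise circle/disc centres by height slice in top view (no networks)
for n in ["top","scene"]:
    p=manip.camera(n);W=cloud(p)
    print(n,p["T"].round(3).tolist())
    for l,c,r,h in [("cs",(.624,.108),.03,.018),("cm",(.472,.21),.036,.018),("cl",(.625,.229),.042,.018),("bs",(.624,-.231),.03,.026),("bm",(.479,-.135),.036,.026),("bl",(.47,-.311),.042,.026)]:
        q=W[(np.hypot(W[...,0]-c[0],W[...,1]-c[1])<r)&(W[...,2]>h-.006)]
        (cc,rr)=cv2.minEnclosingCircle(q[:,:2].astype(np.float32)*1000)
        print(l,len(q),np.round(cc,1),round(rr,1),"mean",(q.mean(0)*1000).round(1),"z99",np.percentile(q[:,2],[10,50,95]).round(4))
    # pan support bars
    q=W[(np.hypot(W[...,0]-.49,W[...,1]-.09)<.08)&(W[...,2]>.045)]
    (c,s,a)=cv2.minAreaRect(q[:,:2].astype(np.float32)*1000);print("pan",np.round(c,1),np.round(s,1),a,np.median(q[:,2]))
E
```

```text
[[ 0.374 -0.     0.927]
 [-0.927  0.     0.374]
 [-0.    -1.    -0.   ]]
top [[-0.001, 0.989, -0.149, 0.351], [-1.0, -0.0, 0.006, 0.001], [0.006, 0.149, 0.989, 1.124], [0.0, 0.0, 0.0, 1.0]]
cs 234 [625.4 108.4] 22.3 mean [624.6 108.8  18.1] z99 [0.0156 0.0182 0.0214]
cm 409 [473.4 210.4] 28.4 mean [472.7 209.9  18.2] z99 [0.0153 0.0182 0.0219]
cl 569 [623.1 228.4] 36.5 mean [625.  228.3  18.2] z99 [0.0153 0.0182 0.0216]
bs 230 [ 624.  -232.4] 22.6 mean [ 624.7 -231.2   26.6] z99 [0.0232 0.0265 0.0318]
bm 394 [ 480.3 -135.9] 27.9 mean [ 480.2 -135.3   27.4] z99 [0.0237 0.0271 0.0325]
bl 590 [ 471.5 -313.7] 33.7 mean [ 471.3 -312.8   27.9] z99 [0.024  0.0276 0.0337]
pan [487.3  90.4] [103.5 102.5] 0.5127925276756287 0.05593984743788927
scene [[-0.591, -0.508, 0.627, 1.269], [0.807, -0.383, 0.45, 0.551], [0.012, 0.772, 0.636, 0.806], [0.0, 0.0, 0.0, 1.0]]
cs 165 [626. 109.] 23.3 mean [629.  110.2  17.4] z99 [0.0142 0.0175 0.0199]
cm 226 [474.8 211.6] 29.6 mean [477.7 211.2  17.4] z99 [0.0147 0.0175 0.02  ]
cl 442 [626.9 228.4] 36.0 mean [629.5 229.9  17.5] z99 [0.0153 0.0177 0.0202]
bs 117 [ 627.7 -231.1] 22.6 mean [ 629.  -229.1   26.1] z99 [0.0229 0.026  0.03  ]
bm 161 [ 482.  -136.3] 30.5 mean [ 484.4 -134.    26.5] z99 [0.0231 0.0259 0.0316]
bl 199 [ 471.7 -314.1] 36.7 mean [ 477.1 -310.5   27.1] z99 [0.0231 0.0267 0.0327]
pan [488.3  90.8] [106.8 106.5] 2.4858462810516357 0.05436099838808878
```

View pics/top0c.png

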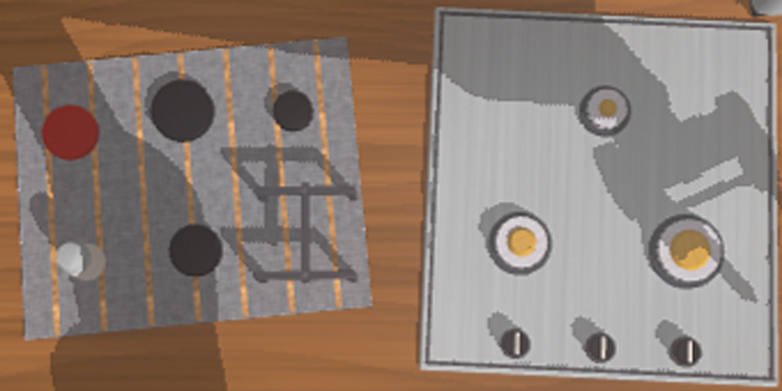

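>>> {"name": "drive_tool", "arguments": {
  "targets": [
    [-0.517,0,0.62,0,-68,0,1],
    [-0.517,0,0.62,0,-68,0,1],
    [-0.517,0,0.62,0,-68,0,1],
    [-0.517,0,0.62,0,-68,0,1],
    [-0.517,0,0.62,0,-68,0,1],
    [-0.517,0,0.62,0,-68,0,1],
    [-0.517,0,0.62,0,-68,0,1],
    [-0.517,0,0.62,0,-68,0,1],
    [-0.517,0,0.62,0,-68,0,1],
    [-0.517,0,0.62,0,-68,0,1],
    [-0.517,0,0.62,0,-68,0,1],
    [-0.517,0,0.62,0,-68,0,1]
  ]
}}

```text
t: 3.2
eef_pos: [0.5276, -0.0719, 0.1779]
tool_rot: [0.707, 0.0, 0.0, -0.707]
ft_force: [0.7, -0.6, 1.0]
gripper_width: 0.999
```

>>> {"name": "drive_tool", "arguments": {
  "targets": [
    [0.097,0.05,0.181,0,0,0,1],
    [0.097,0.05,0.181,0,0,0,1],
    [0.097,0.05,0.181,0,0,0,1],
    [0.097,0.05,0.181,0,0,0,1],
    [0.097,0.05,0.181,0,0,0,1],
    [0.097,0.05,0.181,0,0,0,1],
    [0.097,0.09,0.181,0,0,0,1],
    [0.097,0.13,0.181,0,0,0,1],
    [0.097,0.13,0.181,0,0,0,1]
  ]
}}

```text
t: 4.1
eef_pos: [0.6197, 0.1072, 0.0426]
tool_rot: [0.707, -0.004, -0.003, -0.707]
ft_force: [-1.8, 0.8, -1.4]
gripper_width: 0.998
```

>>> {"name": "drive_tool", "arguments": {
  "targets": [
    [0.005,0.015,0.002,0,0,0,1],
    [0.005,0.03,0.002,0,0,0,1],
    [0.005,0.035,0.002,0,0,0,1],
    [0.005,0.035,0.002,0,0,0,1],
    [0.005,0.035,0.002,0,0,0,1]
  ]
}}

```text
t: 4.6
eef_pos: [0.625, 0.109, 0.0088]
tool_rot: [0.707, -0.004, -0.002, -0.707]
ft_force: [-0.4, -0.1, 0.1]
gripper_width: 0.996
```

```bash
python3 - <<'E'
from h import *
s=manip.read_state();print(s["eef_pos"],s["tool_rot"],s["ft_force"])
E
```

```text
[0.62503635 0.10897972 0.00878339] [ 0.70741096 -0.00372499 -0.00222997 -0.70678914] [-0.43237069 -0.08046363  0.06040375]
```

>>> {"name": "drive_tool", "arguments": {
  "targets": [
    [0,0.0015,0,0,0,0,0.4],
    [0,0.0015,0,0,0,0,-0.1],
    [0,0.0015,0,0,0,0,-0.6],
    [0,0.0015,0,0,0,0,-0.6],
    [0,0.0015,0,0,0,0,-0.6],
    [0,0.0015,0,0,0,0,-0.6],
    [0,0.0015,0,0,0,0,-0.6],
    [0,0.0015,0,0,0,0,-0.6]
  ]
}}

```text
t: 5.4
eef_pos: [0.625, 0.109, 0.0072]
tool_rot: [0.707, -0.004, -0.002, -0.707]
ft_force: [0.5, -0.4, 0.6]
gripper_width: 0.358
```

```bash
python3 - <<'E'
from h import *
p=manip.camera("top");cv2.imwrite("pics/a.png",cv2.resize(p["frame"][100:240,120:290,::-1],None,fx=4,fy=4,interpolation=2))
s=manip.read_state();print(s["gripper_width"],s["ft_force"])
p=manip.camera("scene");cv2.imwrite("pics/b.png",cv2.resize(p["frame"][160:300,180:350,::-1],None,fx=4,fy=4,interpolation=2))
s=manip.read_state();print(s["gripper_width"],s["ft_force"])
E
```

```text
0.3178352711317095 [-1.31341459  0.14215182  0.3171342 ]
0.2688176966910507 [-0.99949495  0.09450214  0.46652952]
```

View pics/b.png

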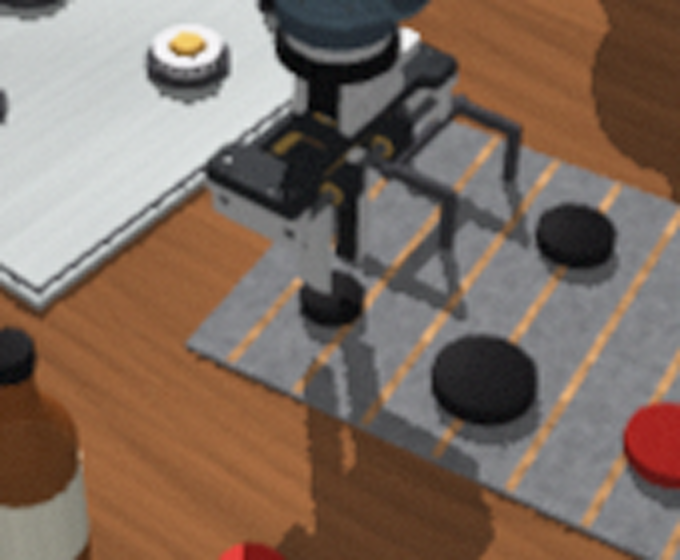

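```bash
python3 - <<'E'
from h import *
for n in ["top","scene"]:
    p=manip.camera(n);W=cloud(p)
    for r in manip.outline_of("cap_small",p)[:3]:
        m=r["mask"];q=W[m&(p["depth"]>0)];print(n,round(r["p"],2),len(q),np.median(q,0).round(3),q.min(0).round(3),q.max(0).round(3))
s=manip.read_state();print(s["gripper_width"],s["ft_force"],s["eef_pos"])
E
```

```text
scene 0.64 152 [0.636 0.113 0.017] [0.608 0.09  0.004] [0.649 0.13  0.041]
0.19858273512880967 [ 0.62679005 -1.09094389 -0.14734631] [0.62501908 0.10898799 0.00725468]
```

View pics/a.png

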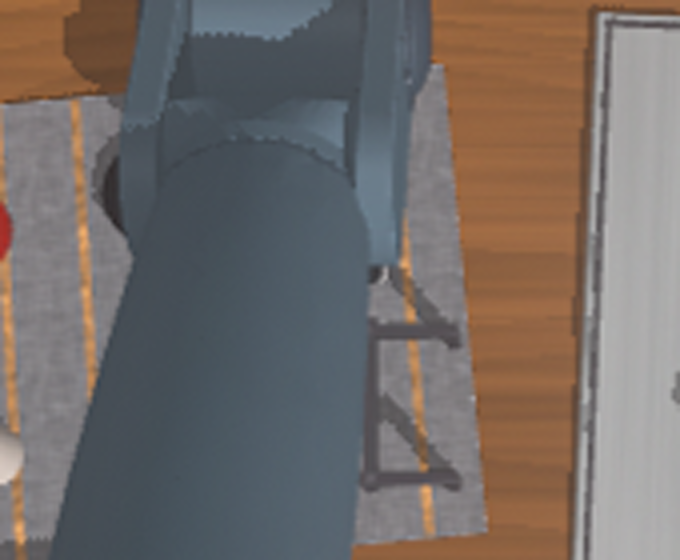

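```bash
python3 - <<'E'
from h import *
p=manip.camera("scene");W=cloud(p)
cv2.imwrite("pics/c.png",cv2.resize(p["frame"][195:255,230:300,::-1],None,fx=9,fy=9,interpolation=2))
for v in range(216,246,3): print(v,[tuple((W[v,u]*1000).astype(int)) for u in range(248,282,4)])
E
```

```text
216 [(np.int64(708), np.int64(121), np.int64(144)), (np.int64(714), np.int64(137), np.int64(158)), (np.int64(705), np.int64(142), np.int64(154)), (np.int64(646), np.int64(111), np.int64(93)), (np.int64(615), np.int64(103), np.int64(65)), (np.int64(614), np.int64(114), np.int64(70)), (np.int64(547), np.int64(83), np.int64(3)), (np.int64(540), np.int64(92), np.int64(3)), (np.int64(534), np.int64(102), np.int64(3))]
219 [(np.int64(708), np.int64(121), np.int64(134)), (np.int64(708), np.int64(132), np.int64(141)), (np.int64(705), np.int64(142), np.int64(144)), (np.int64(647), np.int64(112), np.int64(83)), (np.int64(617), np.int64(104), np.int64(56)), (np.int64(614), np.int64(115), np.int64(60)), (np.int64(557), np.int64(90), np.int64(3)), (np.int64(551), np.int64(100), np.int64(3)), (np.int64(544), np.int64(109), np.int64(4))]
222 [(np.int64(608), np.int64(44), np.int64(3)), (np.int64(603), np.int64(54), np.int64(5)), (np.int64(707), np.int64(143), np.int64(136)), (np.int64(649), np.int64(114), np.int64(75)), (np.int64(616), np.int64(104), np.int64(44)), (np.int64(617), np.int64(117), np
[... 2316 characters left out ...]
4(101), np.int64(0)), (np.int64(648), np.int64(114), np.int64(8)), (np.int64(642), np.int64(123), np.int64(9)), (np.int64(632), np.int64(129), np.int64(4)), (np.int64(626), np.int64(138), np.int64(4)), (np.int64(619), np.int64(146), np.int64(4)), (np.int64(611), np.int64(154), np.int64(3))]
243 [(np.int64(672), np.int64(93), np.int64(4)), (np.int64(669), np.int64(103), np.int64(8)), (np.int64(660), np.int64(110), np.int64(4)), (np.int64(653), np.int64(118), np.int64(4)), (np.int64(647), np.int64(127), np.int64(4)), (np.int64(640), np.int64(135), np.int64(3)), (np.int64(633), np.int64(143), np.int64(2)), (np.int64(626), np.int64(151), np.int64(2)), (np.int64(622), np.int64(161), np.int64(4))]
```

View pics/c.png

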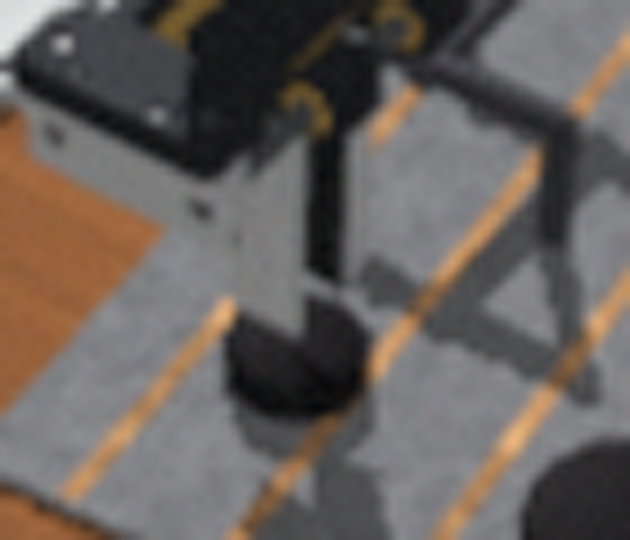

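>>> {"name": "drive_tool", "arguments": {
  "targets": [
    [0,0.005,0,0,0,0,-0.6],
    [0,0.01,0,0,0,0,-0.6],
    [0,0.012,0,0,0,0,-0.6],
    [0,0.012,0,0,0,0,-0.6]
  ]
}}

```text
t: 6.15
eef_pos: [0.6244, 0.1089, -0.0055]
tool_rot: [0.707, -0.004, -0.003, -0.707]
ft_force: [0.2, -0.3, -0.1]
gripper_width: 0.201
```

>>> {"name": "drive_tool", "arguments": {
  "targets": [
    [0,0.002,0,0,0,0,-0.6],
    [0,0.003,0,0,0,0,-0.6],
    [0,0.003,0,0,0,0,-0.6]
  ]
}}

```text
t: 6.45
eef_pos: [0.6242, 0.1089, -0.0087]
tool_rot: [0.707, -0.004, -0.003, -0.707]
ft_force: [-0.7, 1.1, 0.3]
gripper_width: 0.201
```

>>> {"name": "drive_tool", "arguments": {
  "targets": [
    [0,0.0015,0,0,0,0,-0.6],
    [0,0.002,0,0,0,0,-0.6],
    [0,0.002,0,0,0,0,-0.6]
  ]
}}

```text
t: 6.75
eef_pos: [0.6246, 0.109, -0.0097]
tool_rot: [0.707, -0.004, -0.003, -0.707]
ft_force: [-2.1, -1.2, 5.6]
gripper_width: 0.199
```

>>> {"name": "drive_tool", "arguments": {
  "targets": [
    [0,0.0015,0,0,0,0,-0.6],
    [0,0.002,0,0,0,0,-0.6],
    [0,0.002,0,0,0,0,-0.6]
  ]
}}

```text
t: 7.05
eef_pos: [0.6247, 0.109, -0.0097]
tool_rot: [0.708, -0.004, -0.003, -0.707]
ft_force: [-6.2, -1.4, 11.1]
gripper_width: 0.199
```

>>> {"name": "drive_tool", "arguments": {
  "targets": [
    [0,0.001,0,0,0,0,-0.6],
    [0,0.0015,0,0,0,0,-0.6],
    [0,0.0015,0,0,0,0,-0.6]
  ]
}}

```text
t: 7.35
eef_pos: [0.625, 0.109, -0.0097]
tool_rot: [0.708, -0.004, -0.003, -0.707]
ft_force: [-4.0, -0.8, 9.4]
gripper_width: 0.198
```

>>> {"name": "drive_tool", "arguments": {
  "targets": [
    [0,-0.015,0,0,0,0,0.6],
    [0,-0.015,0,0,0,0,0.6],
    [0,-0.015,0,0,0,0,0.6],
    [0,-0.015,0,0,0,0,0.6],
    [0,-0.015,0,0,0,0,0.6],
    [0,-0.015,0,0,0,0,0.6],
    [0,-0.015,0,0,0,0,0.6],
    [0,-0.015,0,0,0,0,0.6],
    [0,-0.015,0,0,0,0,0.6]
  ]
}}

```text
t: 8.25
eef_pos: [0.6251, 0.109, 0.0052]
tool_rot: [0.708, -0.004, -0.003, -0.707]
ft_force: [-0.7, 0.5, -0.3]
gripper_width: 0.798
```

>>> {"name": "drive_tool", "arguments": {
  "targets": [
    [0,0.01,0,0,0,0,0.6],
    [0,0.02,0,0,0,0,0.6],
    [0,0.026,0,0,0,0,0.6],
    [0,0.026,0,0,0,0,0.6],
    [0,0.026,0,0,0,0,0.2],
    [0,0.026,0,0,0,0,-0.4],
    [0,0.026,0,0,0,0,-0.4],
    [0,0.026,0,0,0,0,-0.4],
    [0,0.026,0,0,0,0,-0.4],
    [0,0.026,0,0,0,0,-0.4],
    [0,0.026,0,0,0,0,-0.4],
    [0,0.026,0,0,0,0,-0.4]
  ]
}}

```text
t: 9.45
eef_pos: [0.625, 0.109, -0.0206]
tool_rot: [0.708, -0.004, -0.003, -0.707]
ft_force: [-0.3, -0.0, 1.0]
gripper_width: 0.457
```

>>> {"name": "drive_tool", "arguments": {
  "targets": [
    [0,-0.03,0,0,0,0,-0.6],
    [0,-0.06,0,0,0,0,-0.6],
    [0,-0.07,-0.04,0,0,0,-0.6],
    [0,-0.07,-0.34,0,0,0,-0.6],
    [0,-0.07,-0.34,0,0,0,-0.6],
    [0,-0.07,-0.34,0,0,0,-0.6],
    [0,-0.07,-0.34,0,0,0,-0.6],
    [0,-0.07,-0.34,0,0,0,-0.6],
    [0,-0.07,-0.34,0,0,0,-0.6],
    [0,-0.07,-0.34,0,0,0,-0.6],
    [0,-0.07,-0.34,0,0,0,-0.6],
    [0,-0.07,-0.34,0,0,0,-0.6]
  ]
}}

```text
t: 10.65
eef_pos: [0.6249, -0.2296, 0.0493]
tool_rot: [0.707, -0.004, -0.004, -0.707]
ft_force: [-0.1, -0.3, -0.8]
gripper_width: 0.459
```

```bash
python3 - <<'E'
from h import *
s=manip.read_state();print(s["eef_pos"],s["tool_rot"],s["gripper_width"])
p=manip.camera("scene");W=cloud(p)
cv2.imwrite("pics/d.png",cv2.resize(p["frame"][100:220,120:260,::-1],None,fx=5,fy=5,interpolation=2))
for r in manip.outline_of("cap_small",p)[:2]:
    q=W[r["mask"]&(p["depth"]>0)];print(r["p"],len(q),np.median(q,0),q.min(0),q.max(0))
E
```

```text
[ 0.6248577  -0.22956023  0.04933346] [ 0.70725089 -0.00418361 -0.00376242 -0.70694025] 0.45923345656636966
0.49 109 [ 0.62706475 -0.22175677  0.08720759] [ 0.53660224 -0.33367339  0.00914966] [ 0.64777647 -0.20687666  0.090947  ]
0.44 220 [ 0.63339779 -0.22446986  0.02235233] [ 0.58800618 -0.27081458  0.00577225] [ 0.65520184 -0.20191884  0.03292063]
```

View pics/d.png

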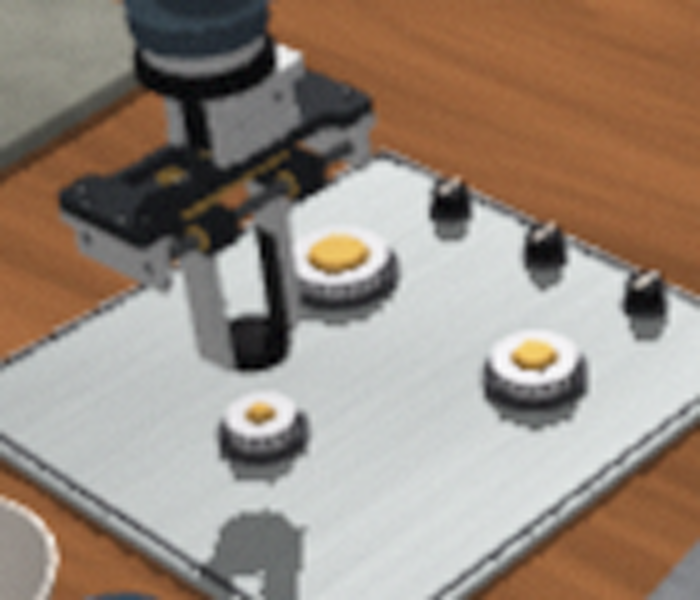

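>>> {"name": "drive_tool", "arguments": {
  "targets": [
    [0,0.02,-0.002,0,0,0,-0.6],
    [0,0.035,-0.002,0,0,0,-0.6],
    [0,0.043,-0.002,0,0,0,-0.6],
    [0,0.0475,-0.002,0,0,0,-0.6],
    [0,0.048,-0.002,0,0,0,-0.6],
    [0,0.048,-0.002,0,0,0,-0.6]
  ]
}}

```text
t: 11.35
eef_pos: [0.6249, -0.2312, 0.0018]
tool_rot: [0.708, -0.003, -0.004, -0.707]
ft_force: [0.4, 0.6, 0.2]
gripper_width: 0.458
```

>>> {"name": "drive_tool", "arguments": {
  "targets": [
    [0,0,0,0,0,0,0.3],
    [0,0,0,0,0,0,0.3],
    [0,0,0,0,0,0,0.3],
    [0,0,0,0,0,0,0.3],
    [0,-0.02,0,0,0,0,0.6],
    [0,-0.06,0,0,0,0,0.6],
    [-0.05,-0.08,0.05,0,0,0,0.6],
    [-0.1,-0.08,0.1,0,0,0,0.6],
    [-0.13,-0.08,0.13,0,0,0,0.6],
    [-0.13,-0.08,0.18,0,0,0,0.6],
    [-0.13,-0.08,0.22,0,0,0,0.6],
    [-0.13,-0.08,0.26,0,0,0,0.6]
  ]
}}

```text
t: 12.55
eef_pos: [0.4951, 0.0218, 0.0832]
tool_rot: [0.708, -0.004, -0.003, -0.707]
ft_force: [1.3, -0.2, 0.1]
gripper_width: 0.8
```

```bash
cat >> h.py <<'E'
def disc(c,r,zlo,zhi,n="top"):
    p=manip.camera(n);W=cloud(p)
    q=W[(np.hypot(W[...,0]-c[0],W[...,1]-c[1])<r)&(W[...,2]>zlo)&(W[...,2]<zhi)]
    cc,rr=cv2.minEnclosingCircle(q[:,:2].astype(np.float32)*1000)
    print(n,len(q),np.round(cc,1),round(rr,1),"mean",(q.mean(0)*1000).round(1)); return p
E
python3 - <<'E'
from h import *
s=manip.read_state();print(s["eef_pos"],s["tool_rot"],s["gripper_width"])
for n in["top","scene"]: disc((.625,-.231),.035,.032,.05,n)
E
```

```text
[0.49506002 0.02178504 0.08323524] [ 0.70755818 -0.00357678 -0.0030593  -0.70663942] 0.80035554277754
top 253 [ 624.9 -230.8] 22.0 mean [ 624.5 -230.1   39.5]
scene 123 [ 628.  -230.5] 22.4 mean [ 629.5 -228.3   38.9]
```

>>> {"name": "drive_tool", "arguments": {
  "targets": [
    [-0.0216,0,0.189,0,0,0,0.8],
    [-0.0216,0,0.189,0,0,0,0.8],
    [-0.0216,0,0.189,0,0,0,0.8],
    [-0.0216,0,0.189,0,0,0,0.8],
    [-0.0216,0,0.189,0,0,0,0.8],
    [-0.0216,0.03,0.189,0,0,0,0.8],
    [-0.0216,0.06,0.189,0,0,0,0.8],
    [-0.0216,0.07,0.189,0,0,0,0.8],
    [-0.0216,0.07,0.189,0,0,0,0.8]
  ]
}}

```text
t: 13.55
eef_pos: [0.4703, 0.2124, 0.0117]
tool_rot: [0.707, -0.003, -0.007, -0.707]
ft_force: [-0.5, -0.2, -0.0]
gripper_width: 0.9
```

>>> {"name": "drive_tool", "arguments": {
  "targets": [
    [0.003,0.012,-0.002,0,0,0,0.8],
    [0.003,0.025,-0.002,0,0,0,0.8],
    [0.003,0.032,-0.002,0,0,0,0.8],
    [0.003,0.032,-0.002,0,0,0,0.8],
    [0.003,0.032,-0.002,0,0,0,0.4],
    [0.003,0.032,-0.002,0,0,0,0],
    [0.003,0.032,-0.002,0,0,0,-0.2],
    [0.003,0.032,-0.002,0,0,0,-0.2],
    [0.003,0.032,-0.002,0,0,0,-0.2],
    [0.003,0.032,-0.002,0,0,0,-0.2],
    [0.003,0.032,-0.002,0,0,0,-0.2]
  ]
}}

```text
t: 14.65
eef_pos: [0.4731, 0.2105, -0.0199]
tool_rot: [0.707, -0.003, -0.007, -0.707]
ft_force: [-0.9, -0.0, 4.2]
gripper_width: 0.585
```

```bash
python3 - <<'E'
from h import *
from scipy.spatial.transform import Rotation as R
s=manip.read_state();q=R.from_quat(s["tool_rot"]);t=R.from_quat([.70711,0,0,-.70711])
print(s["eef_pos"],(q.inv()*t).as_rotvec(degrees=True),s["gripper_width"])
E
```

```text
[ 0.4730756   0.21050178 -0.01994831] [ 0.05326776  0.34885452 -0.76640987] 0.5849644372540824
```

>>> {"name": "drive_tool", "arguments": {
  "targets": [
    [0,-0.04,0,0,0,0,-0.4],
    [0,-0.08,0,0,0,0,-0.4],
    [0,-0.09,0,0,0,0,-0.4],
    [0.0075,-0.09,-0.346,0,0,0,-0.4],
    [0.0075,-0.09,-0.346,0,0,0,-0.4],
    [0.0075,-0.09,-0.346,0,0,0,-0.4],
    [0.0075,-0.09,-0.346,0,0,0,-0.4],
    [0.0075,-0.09,-0.346,0,0,0,-0.4],
    [0.0075,-0.09,-0.346,0,0,0,-0.4],
    [0.0075,-0.09,-0.346,0,0,0,-0.4],
    [0.0075,-0.09,-0.346,0,0,0,-0.4],
    [0.0075,-0.09,-0.346,0,0,0,-0.4]
  ]
}}

```text
t: 15.85
eef_pos: [0.4829, -0.1355, 0.069]
tool_rot: [-0.707, 0.004, 0.007, 0.707]
ft_force: [-0.4, -1.0, -0.7]
gripper_width: 0.586
```

>>> {"name": "drive_tool", "arguments": {
  "targets": [
    [-0.0022,0.02,0,0,0,0,-0.4],
    [-0.0022,0.04,0,0,0,0,-0.4],
    [-0.0022,0.055,0,0,0,0,-0.4],
    [-0.0022,0.063,0,0,0,0,-0.4],
    [-0.0022,0.0665,0,0,0,0,-0.4],
    [-0.0022,0.0665,0,0,0,0,-0.4]
  ]
}}

```text
t: 16.45
eef_pos: [0.4798, -0.1344, 0.0027]
tool_rot: [-0.707, 0.004, 0.007, 0.707]
ft_force: [0.4, -0.7, -0.6]
gripper_width: 0.584
```

>>> {"name": "drive_tool", "arguments": {
  "targets": [
    [0,0.0005,0,0,0,0,0.5],
    [0,0.0005,0,0,0,0,0.5],
    [0,0.0005,0,0,0,0,0.5],
    [0,0.0005,0,0,0,0,0.5],
    [0,-0.03,0,0,0,0,1],
    [0,-0.07,0,0,0,0,1],
    [0.02,-0.1,0.05,0,0,0,1],
    [0.145,-0.1,0.363,0,0.4,-0.8,1],
    [0.145,-0.1,0.363,0,0.4,-0.8,1],
    [0.145,-0.1,0.363,0,0.4,-0.8,1],
    [0.145,-0.1,0.363,0,0.4,-0.8,1],
    [0.145,-0.1,0.363,0,0.4,-0.8,1]
  ]
}}

```text
t: 17.65
eef_pos: [0.5893, 0.1408, 0.0998]
tool_rot: [-0.707, 0.001, -0.0, 0.707]
ft_force: [0.6, -0.1, -0.7]
gripper_width: 1.003
```

```bash
python3 - <<'E'
from h import *
s=manip.read_state();print(s["eef_pos"],s["tool_rot"],s["gripper_width"])
for n in["top","scene"]: disc((.480,-.135),.04,.032,.05,n)
E
```

```text
[0.58933702 0.14076431 0.09980671] [-7.06847089e-01  9.86062409e-04 -1.72012508e-04  7.07365670e-01] 1.0034863262435065
top 422 [ 480.3 -134.1] 28.2 mean [ 480.2 -133.5   39.8]
scene 172 [ 482.6 -135.8] 30.0 mean [ 485.7 -131.8   39. ]
```

>>> {"name": "drive_tool", "arguments": {
  "targets": [
    [0.0357,0,0.0877,0,0,0,1],
    [0.0357,0,0.0877,0,0,0,1],
    [0.0357,0,0.0877,0,0,0,1],
    [0.0357,0.03,0.0877,0,0,0,1],
    [0.0357,0.06,0.0877,0,0,0,1],
    [0.0357,0.085,0.0877,0,0,0,1],
    [0.0357,0.085,0.0877,0,0,0,1]
  ]
}}

```text
t: 18.45
eef_pos: [0.6215, 0.2293, 0.0105]
tool_rot: [0.707, -0.002, -0.004, -0.707]
ft_force: [-0.7, -0.2, 0.3]
gripper_width: 0.997
```

>>> {"name": "drive_tool", "arguments": {
  "targets": [
    [0.0035,0.01,-0.0008,0,0,-0.4,1],
    [0.0035,0.022,-0.0008,0,0,-0.4,1],
    [0.0035,0.031,-0.0008,0,0,-0.4,1],
    [0.0035,0.031,-0.0008,0,0,-0.4,1],
    [0.0035,0.031,-0.0008,0,0,-0.4,0.6],
    [0.0035,0.031,-0.0008,0,0,-0.4,0.2],
    [0.0035,0.031,-0.0008,0,0,-0.4,0],
    [0.0035,0.031,-0.0008,0,0,-0.4,0],
    [0.0035,0.031,-0.0008,0,0,-0.4,0],
    [0.0035,0.031,-0.0008,0,0,-0.4,0]
  ]
}}

```text
t: 19.45
eef_pos: [0.6252, 0.2287, -0.0199]
tool_rot: [-0.707, -0.001, 0.001, 0.707]
ft_force: [0.3, 0.6, 2.1]
gripper_width: 0.716
```

>>> {"name": "drive_tool", "arguments": {
  "targets": [
    [0,-0.04,0,0,0,0,-0.2],
    [0,-0.08,0,0,0,0,-0.2],
    [0,-0.09,0,0,0,0,-0.2],
    [-0.1537,-0.09,-0.5422,0,0,0,-0.2],
    [-0.1537,-0.09,-0.5422,0,0,0,-0.2],
    [-0.1537,-0.09,-0.5422,0,0,0,-0.2],
    [-0.1537,-0.09,-0.5422,0,0,0,-0.2],
    [-0.1537,-0.09,-0.5422,0,0,0,-0.2],
    [-0.1537,-0.09,-0.5422,0,0,0,-0.2],
    [-0.1537,-0.09,-0.5422,0,0,0,-0.2],
    [-0.1537,-0.09,-0.5422,0,0,0,-0.2],
    [-0.1537,-0.09,-0.5422,0,0,0,-0.2]
  ]
}}

```text
t: 20.65
eef_pos: [0.5021, -0.2058, 0.0688]
tool_rot: [-0.707, -0.0, 0.002, 0.708]
ft_force: [1.4, -0.0, -0.7]
gripper_width: 0.713
```

>>> {"name": "drive_tool", "arguments": {
  "targets": [
    [-0.0306,0,-0.1077,0,0,0,-0.2],
    [-0.0306,0,-0.1077,0,0,0,-0.2],
    [-0.0306,0,-0.1077,0,0,0,-0.2],
    [-0.0306,0.02,-0.1077,0,0,0,-0.2],
    [-0.0306,0.04,-0.1077,0,0,0,-0.2],
    [-0.0306,0.05,-0.1077,0,0,0,-0.2],
    [-0.0306,0.05,-0.1077,0,0,0,-0.2]
  ]
}}

```text
t: 21.35
eef_pos: [0.4703, -0.3115, 0.0162]
tool_rot: [-0.705, 0.001, 0.003, 0.709]
ft_force: [0.9, 0.0, -2.0]
gripper_width: 0.715
```

>>> {"name": "drive_tool", "arguments": {
  "targets": [
    [0.001,0.006,-0.0018,0,0,0,-0.2],
    [0.001,0.012,-0.0018,0,0,0,-0.2],
    [0.001,0.0138,-0.0018,0,0,0,-0.2],
    [0.001,0.0138,-0.0018,0,0,0,-0.2]
  ]
}}

```text
t: 21.75
eef_pos: [0.4715, -0.3133, 0.0026]
tool_rot: [-0.705, 0.001, 0.003, 0.709]
ft_force: [-0.4, -0.1, -1.3]
gripper_width: 0.713
```

>>> {"name": "drive_tool", "arguments": {
  "targets": [
    [0,0.0005,0,0,0,0,0.75],
    [0,0.0005,0,0,0,0,0.75],
    [0,0.0005,0,0,0,0,0.75],
    [0,0.0005,0,0,0,0,0.75],
    [0,-0.03,0,0,0,0,0.75],
    [0,-0.07,0,0,0,0,0.75],
    [0,-0.11,0,0,0,0,0.5],
    [0.0165,-0.12,0.404,0,0,0,0],
    [0.0165,-0.12,0.404,0,0,0,-0.15],
    [0.0165,-0.12,0.404,0,0,0,-0.15],
    [0.0165,-0.12,0.404,0,0,0,-0.15],
    [0.0165,-0.12,0.404,0,0,0,-0.15]
  ]
}}

```text
t: 22.95
eef_pos: [0.4812, -0.0624, 0.1203]
tool_rot: [-0.706, 0.001, 0.003, 0.709]
ft_force: [0.8, -0.1, 0.1]
gripper_width: 0.436
```

```bash
python3 - <<'E'
from h import *
from scipy.spatial.transform import Rotation as R
s=manip.read_state();q=R.from_quat(s["tool_rot"])
M=np.array([[0,0,1],[-1,0,0],[0,-1,0]]) # x->-Y, y->-Z, z->+X
print(s["eef_pos"],(q.inv()*R.from_matrix(M)).as_rotvec(degrees=True))
for n in["top","scene"]:
    disc((.471,-.313),.045,.032,.05,n)
for l in ["burner_small"]: pass
E
```

```text
[ 0.48121023 -0.06236678  0.12029789] [ 1.06978064e-02  9.01694324e+01 -4.13909661e-01]
top 630 [ 471.9 -312.4] 34.4 mean [ 471.3 -311.7   39.8]
scene 211 [ 475.2 -312.5] 36.7 mean [ 477.1 -309.1   39.1]
```

>>> {"name": "drive_tool", "arguments": {
  "targets": [
    [0.0068,0,0.153,0,90,-0.4,-0.15],
    [0.0068,0,0.153,0,90,-0.4,-0.15],
    [0.0068,0,0.153,0,90,-0.4,-0.15],
    [0.0068,0,0.153,0,90,-0.4,-0.15],
    [0.0068,0,0.153,0,90,-0.4,-0.15],
    [0.0068,0,0.153,0,90,-0.4,-0.15],
    [0.0068,0,0.153,0,90,-0.4,-0.15],
    [0.0068,0,0.153,0,90,-0.4,-0.15],
    [0.0068,0,0.153,0,90,-0.4,-0.15],
    [0.0068,0,0.153,0,90,-0.4,-0.15],
    [0.0068,0,0.153,0,90,-0.4,-0.15],
    [0.0068,0,0.153,0,90,-0.4,-0.15]
  ]
}}

```text
t: 24.25
eef_pos: [0.4866, 0.0927, 0.1209]
tool_rot: [-0.502, 0.498, -0.497, 0.503]
ft_force: [0.2, 0.3, -0.6]
gripper_width: 0.424
```

```bash
python3 - <<'E'
from h import *
from scipy.spatial.transform import Rotation as R
s=manip.read_state();q=R.from_quat(s["tool_rot"])
M=np.array([[0,0,1],[-1,0,0],[0,-1,0]])
print(s["eef_pos"],(q.inv()*R.from_matrix(M)).as_rotvec(degrees=True),s["gripper_width"],s["joint_positions"].round(2))
p=manip.camera("scene");W=cloud(p)
q=W[(np.hypot(W[...,0]-.49,W[...,1]-.09)<.085)&(W[...,2]>.045)&(W[...,2]<.065)]
print("pan",cv2.minAreaRect(q[:,:2].astype(np.float32)*1000))
sp=q[abs(q[:,0]-.488)<.03];print("spine y",np.median(sp[:,1]),len(sp),np.polyfit(sp[:,0],sp[:,1],1))
cv2.imwrite("pics/e.png",cv2.resize(p["frame"][130:250,220:360,::-1],None,fx=5,fy=5,interpolation=2))
E
```

```text
[0.48660777 0.09268331 0.12093322] [ 0.03927132  0.56186621 -0.05755283] 0.4243130568995264 [-0.04 -0.06  1.99  0.    1.21  1.52]
pan ((490.05242919921875, 90.27398681640625), (104.97329711914062, 105.6532211303711), 0.8888785243034363)
spine y 0.09233301568187635 61 [0.03500741 0.07454896]
```

View pics/e.png

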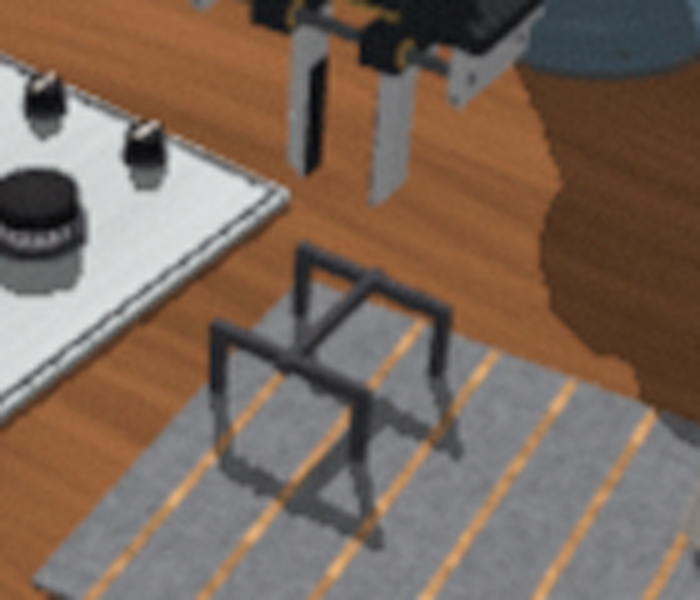

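>>> {"name": "drive_tool", "arguments": {
  "targets": [
    [0.001,0.04,0.002,0,0,0,-0.15],
    [0.001,0.075,0.002,0,0,0,-0.15],
    [0.001,0.1,0.002,0,0,0,-0.15],
    [0.001,0.1075,0.002,0,0,0,-0.15],
    [0.001,0.1075,0.002,0,0,0,-0.15],
    [0.001,0.1075,0.002,0,0,0,-0.15]
  ]
}}

```text
t: 24.9
eef_pos: [0.4898, 0.0918, 0.0148]
tool_rot: [-0.503, 0.497, -0.497, 0.504]
ft_force: [-0.4, 0.5, -0.4]
gripper_width: 0.427
```

>>> {"name": "drive_tool", "arguments": {
  "targets": [
    [0,0,0,0,0,0,-0.5],
    [0,0,0,0,0,0,-1],
    [0,0,0,0,0,0,-1],
    [0,0,0,0,0,0,-1],
    [0,0,0,0,0,0,-1],
    [0,0,0,0,0,0,-1],
    [0,0,0,0,0,0,-1],
    [0,0,0,0,0,0,-1]
  ]
}}

```text
t: 25.7
eef_pos: [0.49, 0.0916, 0.0151]
tool_rot: [-0.503, 0.496, -0.497, 0.504]
ft_force: [-1.8, -1.2, 4.5]
gripper_width: 0.081
```

>>> {"name": "drive_tool", "arguments": {
  "targets": [
    [0,-0.03,0,0,0,0,-1],
    [0,-0.06,0,0,0,0,-1],
    [0,-0.09,0,0,0,0,-1],
    [0.322,-0.09,0.1365,0,0,0,-1],
    [0.322,-0.09,0.1365,0,0,0,-1],
    [0.322,-0.09,0.1365,0,0,0,-1],
    [0.322,-0.09,0.1365,0,0,0,-1],
    [0.322,-0.09,0.1365,0,0,0,-1],
    [0.322,-0.09,0.1365,0,0,0,-1],
    [0.322,-0.09,0.1365,0,0,0,-1],
    [0.322,-0.09,0.1365,0,0,0,-1],
    [0.322,-0.09,0.1365,0,0,0,-1]
  ]
}}

```text
t: 26.9
eef_pos: [0.6296, -0.229, 0.1031]
tool_rot: [-0.502, 0.498, -0.496, 0.503]
ft_force: [-0.0, 0.3, -2.8]
gripper_width: 0.076
```

```bash
python3 - <<'E'
from h import *
from scipy.spatial.transform import Rotation as R
s=manip.read_state();q=R.from_quat(s["tool_rot"])
M=np.array([[0,0,1],[-1,0,0],[0,-1,0]])
print(s["eef_pos"],(q.inv()*R.from_matrix(M)).as_rotvec(degrees=True),s["gripper_width"])
p=manip.camera("scene");W=cloud(p)
for r in manip.outline_of("pan_support",p)[:2]:
    m=r["mask"]&(p["depth"]>0); q=W[m]; q=q[(q[:,2]>.13)&(q[:,2]<.153)&(abs(q[:,0]-.625)<.08)&(abs(q[:,1]+.23)<.08)]
    print(r["p"],len(q),np.median(q[:,2]),cv2.minAreaRect(q[:,:2].astype(np.float32)*1000) if len(q) else 0)
    # bar tilt: plane fit on top points
    if len(q): A=np.c_[q[:,:2],np.ones(len(q))];print(np.linalg.lstsq(A,q[:,2],rcond=None)[0])
cv2.imwrite("pics/f.png",cv2.resize(p["frame"][80:220,80:240,::-1],None,fx=4,fy=4,interpolation=2))
E
```

```text
[ 0.62963337 -0.22895832  0.10306   ] [ 0.03742309  0.63570394 -0.16425092] 0.07550241985086738
0.86 295 0.14183340038858838 ((627.881591796875, -225.97315979003906), (106.09900665283203, 105.33295440673828), 87.05132293701172)
[-0.00760079 -0.01794475  0.14184439]
```

View pics/f.png

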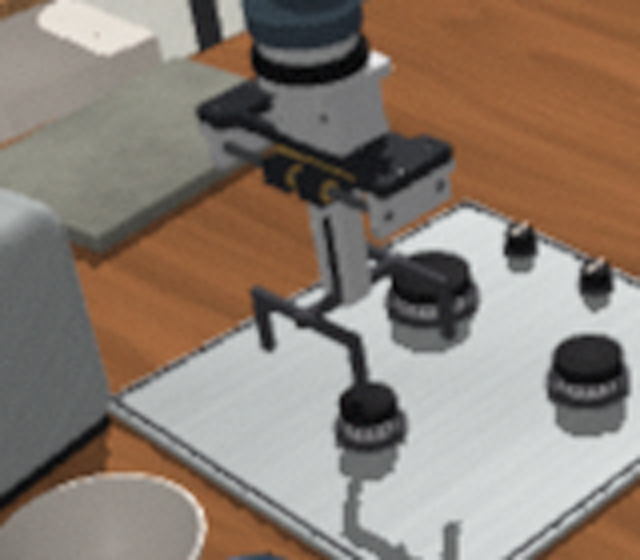

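>>> {"name": "drive_tool", "arguments": {
  "targets": [
    [0.003,0.0,-0.003,0,0,0,-1],
    [0.003,0.03,-0.003,0,0,0,-1],
    [0.003,0.055,-0.003,0,0,0,-1],
    [0.003,0.07,-0.003,0,0,0,-1],
    [0.003,0.079,-0.003,0,0,0,-1],
    [0.003,0.081,-0.003,0,0,0,-1],
    [0.003,0.081,-0.003,0,0,0,-1]
  ]
}}

```text
t: 27.7
eef_pos: [0.6271, -0.2302, 0.0235]
tool_rot: [-0.503, 0.497, -0.496, 0.504]
ft_force: [0.5, -0.5, -2.7]
gripper_width: 0.079
```

```bash
python3 - <<'E'
from h import *
s=manip.read_state();print(s["eef_pos"],s["ft_force"])
for n in ["scene","top"]:
    p=manip.camera(n);W=cloud(p)
    for r in manip.outline_of("pan_support",p)[:1]:
        q=W[r["mask"]&(p["depth"]>0)];q=q[(q[:,2]>.05)&(q[:,2]<.072)&(abs(q[:,0]-.625)<.075)&(abs(q[:,1]+.23)<.075)]
        print(n,r["p"],len(q),np.median(q[:,2]),cv2.minAreaRect(q[:,:2].astype(np.float32)*1000))
E
```

```text
[ 0.62710719 -0.23021104  0.02352775] [ 0.46900422 -0.54377386 -2.66519554]
scene 0.87 256 0.06274424861247369 ((627.3960571289062, -229.84815979003906), (101.90354919433594, 106.64611053466797), 1.3502670526504517)
```

>>> {"name": "drive_tool", "arguments": {
  "targets": [
    [0.001,0.002,-0.001,0,0,0,-1],
    [0.001,0.004,-0.001,0,0,0,-1],
    [0.001,0.0042,-0.001,0,0,0,-1]
  ]
}}

```text
t: 28.2
eef_pos: [0.6262, -0.2316, 0.0196]
tool_rot: [-0.503, 0.497, -0.497, 0.504]
ft_force: [-0.2, 0.3, -2.4]
gripper_width: 0.082
```

>>> {"name": "drive_tool", "arguments": {
  "targets": [
    [0,0.0008,0,0,0,0,-1],
    [0,0.0012,0,0,0,0,-1],
    [0,0.0012,0,0,0,0,-1]
  ]
}}

```text
t: 28.5
eef_pos: [0.6263, -0.2316, 0.0192]
tool_rot: [-0.503, 0.497, -0.497, 0.504]
ft_force: [-4.2, 0.5, 3.4]
gripper_width: 0.081
```

Contact. Release gently and rise straight up, then retreat.

>>> {"name": "drive_tool", "arguments": {
  "targets": [
    [0,0,0,0,0,0,-0.6],
    [0,0,0,0,0,0,-0.4],
    [0,0,0,0,0,0,-0.4],
    [0,0,0,0,0,0,-0.4],
    [0,0,0,0,0,0,-0.4],
    [0,-0.02,0,0,0,0,-0.4],
    [0,-0.05,0,0,0,0,-0.4],
    [0,-0.1,0,0,0,0,-0.4],
    [0,-0.15,0,0,0,0,-0.4],
    [-0.2,-0.2,-0.1,0,0,0,-0.4],
    [-0.25,-0.2,-0.15,0,0,0,-0.4],
    [-0.25,-0.2,-0.15,0,0,0,-0.4]
  ]
}}

```text
t: 29.7
eef_pos: [0.5497, -0.1043, 0.1968]
tool_rot: [-0.502, 0.497, -0.497, 0.504]
ft_force: [-0.6, -0.0, 0.4]
gripper_width: 0.3
```

>>> {"name": "drive_tool", "arguments": {
  "targets": [
    [-0.15,0,-0.05,0,0,0,-0.4],
    [-0.15,0,-0.05,0,0,0,-0.4],
    [-0.15,0,-0.05,0,0,0,-0.4],
    [-0.15,0,-0.05,0,0,0,-0.4],
    [-0.15,0,-0.05,0,0,0,-0.4]
  ]
}}

```text
t: 30.2
eef_pos: [0.4976, 0.0461, 0.197]
tool_rot: [-0.503, 0.496, -0.497, 0.505]
ft_force: [-0.0, -0.3, 0.0]
gripper_width: 0.303
```

```bash
python3 - <<'E'
from h import *
s=manip.read_state();print(s["eef_pos"],s["ft_force"])
for n in ["top","scene"]:
    p=disc((.480,-.135),.04,.032,.05,n);W=cloud(p)
    disc((.471,-.313),.045,.032,.05,n);disc((.625,-.231),.03,.034,.045,n)
    q=W[(abs(W[...,0]-.625)<.075)&(abs(W[...,1]+.23)<.075)&(W[...,2]>.052)&(W[...,2]<.072)]
    print("pan",len(q),np.median(q[:,2]),cv2.minAreaRect(q[:,:2].astype(np.float32)*1000),np.linalg.lstsq(np.c_[q[:,:2],np.ones(len(q))],q[:,2],rcond=None)[0])
    for l in ["jar_lid","salt_shaker"]:
        r=manip.search_frame(l,p)
        if r: print(l,w(p,r[0]["xyz"]).round(3))
    cv2.imwrite(f"pics/g_{n}.png",cv2.resize(p["frame"][80:300,100:440,::-1],None,fx=2.3,fy=2.3,interpolation=2))
E
```

```text
[0.49756007 0.04609267 0.19702777] [-0.0415387  -0.31781534  0.03383251]
top 421 [ 480.6 -134.2] 27.8 mean [ 480.2 -133.7   40.1]
top 630 [ 471.8 -312.4] 34.3 mean [ 471.2 -311.5   39.8]
top 180 [ 625.1 -230.7] 22.6 mean [ 624.6 -228.6   39.7]
pan 478 0.05961108460511577 ((622.8375854492188, -231.3919677734375), (102.72534942626953, 103.50422668457031), 0.5042238831520081) [0.00401827 0.00146476 0.05723505]
jar_lid [0.601 0.348 0.013]
salt_shaker [0.46  0.318 0.057]
scene 170 [ 483.3 -135.8] 29.3 mean [ 485.8 -132.2   39.1]
scene 210 [ 476.2 -312.2] 36.8 mean [ 477.  -309.5   39. ]
scene 88 [ 626.6 -229.1] 22.2 mean [ 628.2 -223.7   39.7]
pan 289 0.05884057760246808 ((624.70166015625, -231.12991333007812), (107.15339660644531, 104.7834701538086), 1.6290409564971924) [-0.00083896 -0.01170671  0.05591124]
jar_lid [0.606 0.353 0.016]
salt_shaker [0.475 0.33  0.039]
```

View pics/g_scene.png

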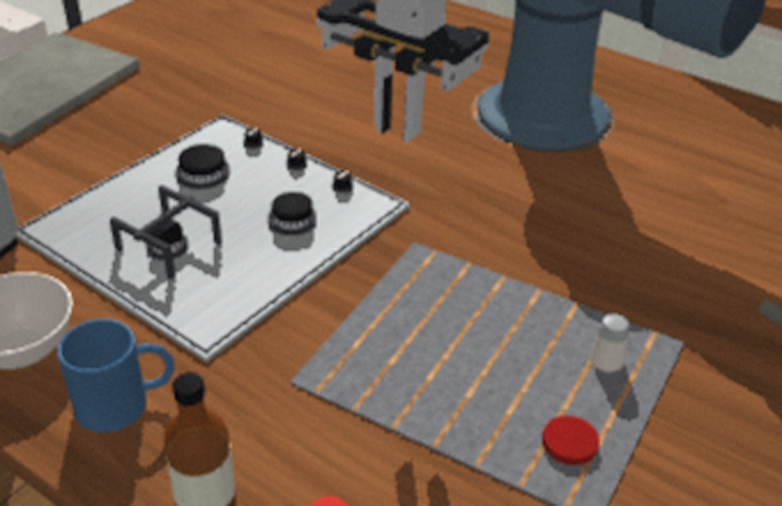

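```bash
python3 -c "
from cell import manip;print(manip.close_job())"
```

```text
the job is handed in; nothing more can be done
None
```

I seated the three caps on the burner heads of their own size, stood the pan support over the smallest burner, and handed the job in at about t = 31 s. No verdict was returned.

**Last checks with the top camera:**

| Part | Centre offset from target | Top height |
|---|---|---|
| Caps (each) | at most about 2 mm from its burner | 39.7–40.1 mm (should be 40) |
| Pan support | about 2 mm from the smallest burner | 59.6 mm (should be 60), level |

- **Bystanders:** the jar lid and salt shaker are where they were, and the arm was well clear of everything.
- **Camera agreement:** the two cameras differ by 2–4 mm in x. This is close to the stated calibration error and within the tolerances.

**One thing disagreed:** the reported tool height was about 28 mm lower than the real fingertips. Because of this, the first grasp closed in the air above cap_small. I measured the offset by gently touching that cap, about 11 N at most, and corrected for it in every later move.

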